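# Make up the clutch kit in the kitting tray

### The job

Make up one clutch kit in the kitting tray: put the large spacer ring, the flanged guide pin, the damper spring and the shaft key each into the nest of its own shape and size, ring and key lying flat, pin and spring standing upright, each resting on the floor of its nest inside the rim. The small ring and the pin without a flange do not belong to the kit: leave them as they stand and lie.

Things in the scene. Friction and masses are not known exactly. Their poses are not given: they have to be found in the camera images.
- spacer_ring: The larger of the two plain grey spacer rings, outside diameter 52 mm, hole 34 mm, 16 mm high, lying flat on the worktop. 0.08 to 0.17 kg. The loose parts start on the worktop right of the tray, at least 80 mm apart. Its origin is the centre of its underside, z up. 
- flanged_pin: Turned steel guide pin standing upright: a round foot flange 38 mm across and 12 mm high, above it a shank 22 mm in diameter up to 58 mm overall, bevelled over the last 8 mm. 0.11 to 0.22 kg. Its origin is the centre of its underside, z up. 
- damper_spring: Damper coil spring (a green outer and blue inner coil, rigid as one piece), 22 mm in diameter, 26 mm high, standing on end. 0.03 to 0.06 kg. A grease box, its lid half open (130 mm high), stands behind the middle parts, a slide channel 61 mm high to their right. Its origin is the centre of its underside, z up. 
- shaft_key: Steel shaft key: a flat bar with round ends, 70 mm long (along its y axis), 16 mm wide (x), 12 mm high, lying flat at any yaw. 0.06 to 0.13 kg. Its origin is the centre of its underside, z up. 
- small_ring: Look-alike, not part of the kit: the smaller plain grey ring, 34 mm in diameter, 9 mm high, lying flat. Its origin is the centre of its underside, z up. 
- plain_pin: Look-alike, not part of the kit: straight steel pin without a flange, 22 mm in diameter, 58 mm high, standing upright and easily knocked over. Its origin is the centre of its underside, z up. 
- ring_nest: Nest for the large spacer ring: round, the largest, 68 mm inside and 78 mm outside; fixed, grey plastic, in the kitting tray. Origin: centre of its underside, 4 mm above the worktop; its floor is 4 mm above the origin, and a rim 5 mm thick stands 3 mm above that floor (rim top 11 mm above the worktop). The four nests are in shuffled places.
- pin_nest: Nest for the flanged pin: round, middle size, 54 mm inside and 64 mm outside; fixed, grey plastic, in the kitting tray. Origin: centre of its underside, 4 mm above the worktop; its floor is 4 mm above the origin, and a rim 5 mm thick stands 3 mm above that floor (rim top 11 mm above the worktop). Tray: fixed pan 210 (x) by 180 mm (y), rim 12 mm high, turned like this nest.
- spring_nest: Nest for the damper spring: round, the smallest, 38 mm inside and 48 mm outside; fixed, grey plastic, in the kitting tray. Origin: centre of its underside, 4 mm above the worktop; its floor is 4 mm above the origin, and a rim 5 mm thick stands 3 mm above that floor (rim top 11 mm above the worktop). Nest centres lie 100 mm (tray x) by 85 mm (tray y) apart.
- key_nest: Nest for the shaft key: rectangular, 32 by 86 mm inside and 42 by 96 mm outside, the long side along its y axis (tray x); fixed, grey plastic, in the kitting tray. Origin: centre of its underside, 4 mm above the worktop; its floor is 4 mm above the origin, and a rim 5 mm thick stands 3 mm above that floor (rim top 11 mm above the worktop). 
Things that resemble listed ones, but are neither listed nor needed, are in the scene too. Leave any green look-alike of the flanged_pin alone.

How it is judged:
By the outcome, as a careful person would: the job done as asked, in the order asked, and still so for the second after the job is handed in, with the robot touching nothing.
It also fails if it takes over 136 s, if anything falls off the work surface, if the arm or the gripper's body presses on something with over 40 N, if the wrist force passes 120 N, or if a joint passes its speed limit or range.

### The arm

A 6-joint arm with a two-finger parallel gripper is mounted at the origin on a cart in front of the work surface, level with it; the furniture and walls round the work are solid. World frame = base frame: x ahead of the robot, y to its left, z up, the work surface at z = 0. Lengths are in mm, angles in rad, forces in N, time in s.
With the tool pointing down it reaches from about 275 to 725 mm from the base axis. Payload 5.6 kg.
Tool frame: the origin (TCP) lies on the centre line of the jaws, within the pads' length; the fingertips stand 11 mm ahead of it and the grasp point (between the pads) lies 8 mm behind it (bot.tip_reach is the distance from the TCP to the fingertips, in mm); z points along the fingers, y is the line along which they close (so a half turn about z gives the same grasp; the last joint's range is limited). The gripper opens to 85 mm and grips with 20 to 120 N. Pads are 22 mm wide; open, the fingers measure 114 mm over their backs; the gripper's body (76 mm by 85 mm) begins 54 mm behind the grasp point. The pads swing forward as they close: fully open they stand 13 mm farther back than shut.
Start: joints at [-0.979, 0.255, 0.108, 0, -1.424, -0.285], TCP at [166.125, -524.305, 242.283] pointing down, gripper open.
Joint ranges: [-2.95, 2.95], [-1.21, 1.97], [-1.09, 1.5], [-2.87, 1.71], [-2.94, -0.07], [-3.05, 3.05]. Speed limits (rad/s): [2.57, 2.57, 3.14, 3.14, 3.14, 3.14].

### API

Orientations are given as a 3x3 rotation matrix whose columns are the frame's x, y, z axes.
In Python, from bench import bot gives the robot as it stands.
- The arm moves only by the tool servo_tool, never from a script. Its argument "targets" is a list of rows, each an object of numbers: "rx", "ry", "rz": the turn, a rotation vector about the tool's x, y, z in units of pi/4 rad (1.0 is pi/4 rad); "tx", "ty", "tz": the shift along the tool's x, y, z in units of 100 mm (1.0 is 100 mm); "gripper": the opening, from -1 (shut) to 1 (fully open). A call has 1 to 5 rows; each row shifts and turns the commanded pose from where the row before left it, along the tool's axes as they then stand; what a row does not reach is not made up. A row lasts 1/10 s, in which the tool goes at most 50 mm and 8.59 degrees, less where a joint would pass 70% of its speed; a pose out of reach is approached as far as the arm can. A call with a number of a shift or a turn outside -1 to 1 is refused whole. A call with a gripper value outside its range is refused whole. The fingers move at their own pace and stop on an object; "squeeze" is the grip in N (left out, the last holds). Time passes only in rows, so rows that do not move let the fingers close. It gives the time, the measured TCP pose, the force, the opening and the grip force at its end, in the units of the state.
- bot.get_obs(): the state, without advancing time (a new reading comes with each control period).
- bot.get_image(name): name is "scene" or "top" or "wrist"; returns the picture (420x560x3 uint8, blue, green, red); there is no depth.
- bot.camera_model(name): a dict with "K" (3x3 intrinsics, pixels), "distortion" ([k1, k2, p1, p2, k3] as OpenCV has them; the pictures are not rectified), "eye" and "rotation" of the camera in the world. Camera axes: x right, y down, z forward; pixel columns grow to the right and rows downward; lengths in mm; the calibration is good to about 2 mm. A picture is of the moment at which its call begins: read the wrist's pose just before it. camera_model takes no time and is no camera call; for the wrist camera it gives the pose at the moment of the call.
- bot.finish_job(): hands the job in; it is judged then, once.
The state is a dict: "clock": time; "joint_positions": joint angles; "qd": joint speeds; "effort": joint torques, N m; "tool_pos": TCP position; "tool_rot": TCP orientation; "wrist_force": force on the tool from outside, world axes, zero at the start; "wrist_torque": the same for the moment, N m; "grip_width": finger opening in mm; "grasp_force": force on a finger pad.
Only numpy, scipy, OpenCV 4.12 (cv2) and the standard library are available. Lean on these libraries where they do the work, as an engineer would, in place of code of your own. Each camera call takes 0.05 s, during which the arm holds its last target. There are 200 camera calls.

## Working session

There is one attempt and no reset: what is moved stays moved. The work goes in short steps, Python scripts to look and compute and a tool call to move; the robot and the scene stay as the last step left them, time stands still between calls to the robot, and variables do not carry over. Pictures are saved under pics/ and viewed, at most 14 in all, crops included, and the job is handed in when it is done.

Besides the shell and the picture viewer there is one more tool, called after "Request:" as name(argument=value, ...) on one line, values as JSON. servo_tool: Moves the arm, as the interface text tells. Shifts and turns lie within -1 to 1; 1 stands for 100 mm of shift or pi/4 rad of turn. Its arguments: {"type":"object","properties":{"targets":{"type":"array","items":{"type":"object","properties":{"rx":{"type":"number"},"ry":{"type":"number"},"rz":{"type":"number"},"tx":{"type":"number"},"ty":{"type":"number"},"tz":{"type":"number"},"gripper":{"type":"number"}}}},"squeeze":{"type":"number"}},"required":["targets"]}

```bash
mkdir -p pics; ls; python3 - <<'E'
from bench import bot
import cv2
for n in("top","scene"):
    cv2.imwrite(f"pics/{n}0.png",bot.get_image(n)); m=bot.camera_model(n); print(n,m)
o=bot.get_obs(); print(o['tool_rot'],o['grip_width'],o['clock'],bot.tip_reach); print(bot.camera_model("wrist"))
E
```

```text
pics
top {'K': array([[493.60209789,   0.        , 281.09619317],
       [  0.        , 493.60209789, 213.79944889],
       [  0.        ,   0.        ,   1.        ]]), 'distortion': array([-0.0519401,  0.       ,  0.       ,  0.       ,  0.       ]), 'eye': array([ 414.12244824,   77.71946062, 1283.64184482]), 'rotation': array([[-0.00277601, -0.99807169,  0.06200968],
       [-0.99992465,  0.00202898, -0.01210676],
       [ 0.0119576 , -0.06203862, -0.99800212]])}
scene {'K': array([[523.3333204 ,   0.        , 280.9243956 ],
       [  0.        , 523.3333204 , 211.93635458],
       [  0.        ,   0.        ,   1.        ]]), 'distortion': array([-0.01977983,  0.        ,  0.        ,  0.        ,  0.        ]), 'eye': array([-354.33428154, -362.1233944 ,  477.00580428]), 'rotation': array([[ 0.44904123, -0.37828082,  0.80948477],
       [-0.89348413, -0.18307112,  0.41008667],
       [-0.00693464, -0.90740762, -0.42019439]])}
[[-9.53324641e-01 -3.01946691e-01 -5.69758934e-04]
 [-3.01947222e-01  9.53323303e-01  1.59862139e-03]
 [ 6.04660310e-05  1.69604229e-03 -9.99998560e-01]] 85.31705280887185 0.1 11.0
{'K': array([[327.04315665,   0.        , 278.00542521],
       [  0.        , 327.04315665, 214.7863119 ],
       [  0.        ,   0.        ,   1.        ]]), 'distortion': array([-0.01926002,  0.        ,  0.        ,  0.        ,  0.        ]), 'eye': array([  86.31812376, -549.31378548,  373.33875945]), 'rotation': array([[-0.30176302,  0.90116594,  0.31118971],
       [ 0.953381  ,  0.28457267,  0.10041442],
       [ 0.00193397,  0.32698371, -0.94502799]])}
```

View pics/top0.png

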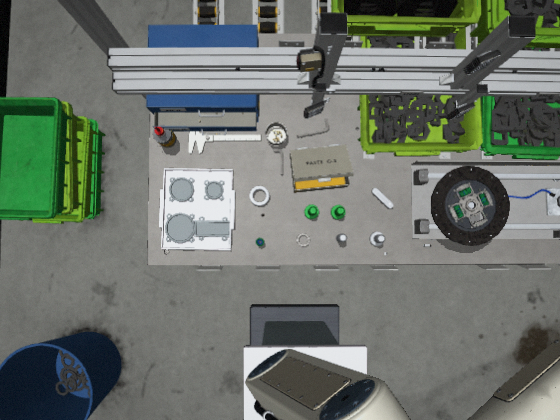

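View pics/scene0.png

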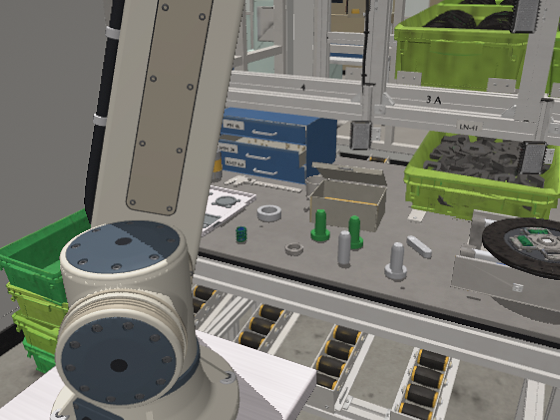

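The top view shows the tray at columns 162-235 and rows 168-250.

Candidates, with their pixels in the top view:

| Part | Candidates | Choice |
|---|---|---|
| Ring | (260,196) large, (303,240) small | (260,196) |
| Flanged pin | (378,239) grey with flange, (342,240) plain, (312,212) and (338,212) green look-alikes | (378,239) |
| Spring | (260,242) | (260,242) |
| Key | (382,198) | (382,198) |

Next I'll check these in a close crop.

```bash
python3 - <<'E'
import cv2,numpy as np
im=cv2.imread("pics/top0.png")
a=cv2.resize(im[160:260,155:255],None,fx=5,fy=5,interpolation=cv2.INTER_CUBIC)
b=cv2.resize(im[180:255,245:405],None,fx=5,fy=5,interpolation=cv2.INTER_CUBIC)
cv2.imwrite("pics/crop_a.png",a);cv2.imwrite("pics/crop_b.png",b)
E
```

```text
(no output)
```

View pics/crop_a.png

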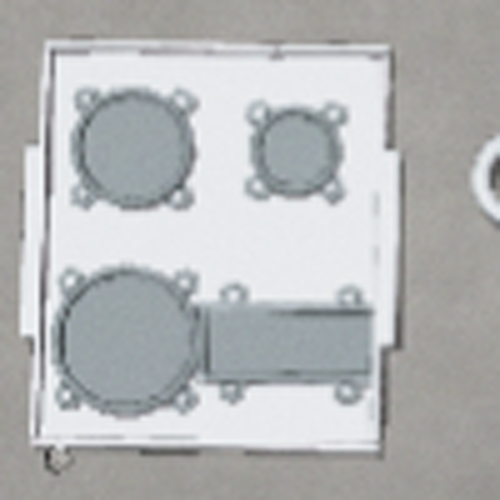

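View pics/crop_b.png

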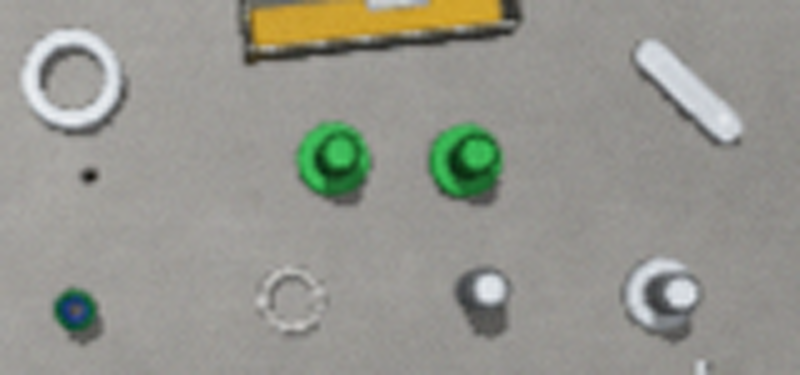

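The crops confirm the choices. The pin at crop (660,293) has a foot flange and the one at (485,290) doesn't. The large ring is at (72,80), the key at (688,90) and the spring at (76,310). In the tray, the pin nest is upper left, the spring nest upper right, the ring nest lower left and the key nest lower right, with its long side along image columns (world y). Now I'll measure them.

```bash
cat > h.py <<'E'
import cv2,numpy as np
def cast(m,px,z):
    u=cv2.undistortPoints(np.array(px,float).reshape(-1,1,2),m['K'],np.array(m['distortion'])).reshape(-1,2)
    d=np.c_[u,np.ones(len(u))]@np.array(m['rotation']).T
    e=np.array(m['eye']); return e+d*((z-e[2])/d[:,2])[:,None]
def blobs(mask,amin,amax=1e9):
    cs,_=cv2.findContours(mask.astype(np.uint8),cv2.RETR_EXTERNAL,cv2.CHAIN_APPROX_NONE)
    return [c for c in cs if amin<=cv2.contourArea(c)<=amax]
def rect(m,c,z):
    P=cast(m,c.reshape(-1,2),z)[:,:2].astype(np.float32)
    (x,y),(w,h),a=cv2.minAreaRect(P); 
    if w<h: w,h,a=h,w,a+90
    return np.round([x,y,w,h,a%180],1)   # centre, long, short, long-axis angle from +x deg
E
python3 - <<'E'
from h import *; from bench import bot
m=bot.camera_model("top"); im=cv2.imread("pics/top0.png"); 
hsv=cv2.cvtColor(im,cv2.COLOR_BGR2HSV).astype(int); V=hsv[...,2];S=hsv[...,1]
def roi(mask,x0,y0,x1,y1):
    o=np.zeros_like(mask); o[y0:y1,x0:x1]=mask[y0:y1,x0:x1]; return o
print(im[189,182],im[229,182],im[180,200],im[230,300])
white=V>205
t=roi(white,158,164,240,254)
print("tray",[rect(m,c,10) for c in blobs(t,500)])
t=roi((V<195)&(S>15),164,172,231,246)
print("nests",[ (rect(m,c,11),np.round(cv2.minEnclosingCircle(cast(m,c.reshape(-1,2),11)[:,:2].astype(np.float32))[1],1)) for c in blobs(cv2.morphologyEx(t.astype(np.uint8),cv2.MORPH_OPEN,np.ones((5,5))),100)])
br=V>195
print("ring",[rect(m,c,16) for c in blobs(roi(br,246,182,274,210),50)])
print("key",[rect(m,c,12) for c in blobs(roi(br,368,184,398,212),50)])
print("pintop",[rect(m,c,58) for c in blobs(roi(V>205,376,232,388,247),5)])
print("pinflange",[rect(m,c,12) for c in blobs(roi(V>190,366,228,390,249),20)])
print("plain",[rect(m,c,58) for c in blobs(roi(br,334,230,352,245),5)])
print("spring",[rect(m,c,26) for c in blobs(roi(S>90,250,232,268,250),20)])
E
```

```text
[171 168 158] [167 164 154] [236 233 230] [153 158 161]
tray [array([503.9, 276.8, 205.7, 185.2, 178.6])]
nests [(array([457. , 280.5, 162.8,  72.2,  89.9]), np.float64(82.8)), (array([556.6, 237.2,  44.2,  39.1,  89.9]), np.float64(24.9)), (array([558.2, 321.4,  57.3,  57.2, 179.9]), np.float64(33.5))]
ring [array([541.6, 119.2,  47.6,  47.5,  44.9])]
key [array([ 534.4, -200.7,   66. ,   13. ,   44.6])]
pintop [array([ 429.3, -186. ,   10.1,   10. ,   89.8])]
pinflange [array([ 433.5, -179.4,   33.9,   17.6,  146.7])]
plain [array([432.2, -90.9,  10. ,   9.9,  89.8])]
spring [array([421.8, 117.6,  17.8,  17.8,  89.9])]
```

Request:
servo_tool(targets=[{"rz": 0.13,"gripper": 1},{"rz": 0.13},{"rz": 0.13}], squeeze=40)

```text
invalid input at $.targets[0]: expected keys rx, ry, rz, tx, ty, tz, gripper
```

Request:
servo_tool(targets=[{"tx": -0.23,"ty": 0.4},{"tx": -0.23,"ty": 0.4},{"tx": -0.23,"ty": 0.4},{"tx": -0.23,"ty": 0.4},{"tx": -0.23,"ty": 0.4}])

```text
invalid input at $.targets[0]: expected keys rx, ry, rz, tx, ty, tz, gripper
```

Request:
servo_tool(targets=[{"tx": -0.23,"ty": 0.4},{"tx": -0.23,"ty": 0.4},{"tx": -0.23,"ty": 0.4},{"tx": -0.23,"ty": 0.4},{"tx": -0.23,"ty": 0.4}])

```text
invalid input at $.targets[0]: expected keys rx, ry, rz, tx, ty, tz, gripper
```

Request:
servo_tool(targets=[{"rx": 0,"ry": 0,"rz": 0.13,"tx": 0,"ty": 0,"tz": 0,"gripper": 1},{"rx": 0,"ry": 0,"rz": 0.13,"tx": 0,"ty": 0,"tz": 0,"gripper": 1},{"rx": 0,"ry": 0,"rz": 0.13,"tx": 0,"ty": 0,"tz": 0,"gripper": 1}], squeeze=40)

```text
clock: 0.4
tool_pos: [166.0, -524.0, 241.8]
tool_rot: [[-1.0, 0.004, -0.0], [0.004, 1.0, 0.001], [0.0, 0.001, -1.0]]
wrist_force: [0.9, 0.6, -0.4]
grip_width: 85.4
grasp_force: 0.0
```

Request:
servo_tool(targets=[{"rx": 0,"ry": 0,"rz": 0,"tx": -0.23,"ty": 0.4,"tz": 0,"gripper": 1},{"rx": 0,"ry": 0,"rz": 0,"tx": -0.23,"ty": 0.4,"tz": 0,"gripper": 1},{"rx": 0,"ry": 0,"rz": 0,"tx": -0.23,"ty": 0.4,"tz": 0,"gripper": 1},{"rx": 0,"ry": 0,"rz": 0,"tx": -0.23,"ty": 0.4,"tz": 0,"gripper": 1},{"rx": 0,"ry": 0,"rz": 0,"tx": -0.23,"ty": 0.4,"tz": 0,"gripper": 1}])

```text
clock: 0.9
tool_pos: [281.3, -322.5, 241.9]
tool_rot: [[-1.0, 0.0, -0.0], [0.0, 1.0, 0.0], [0.0, 0.0, -1.0]]
wrist_force: [1.7, -0.6, 0.7]
grip_width: 85.7
grasp_force: 0.0
```

Request:
servo_tool(targets=[{"rx": 0,"ry": 0,"rz": 0,"tx": -0.23,"ty": 0.4,"tz": 0,"gripper": 1},{"rx": 0,"ry": 0,"rz": 0,"tx": -0.23,"ty": 0.4,"tz": 0,"gripper": 1},{"rx": 0,"ry": 0,"rz": 0,"tx": -0.23,"ty": 0.4,"tz": 0,"gripper": 1},{"rx": 0,"ry": 0,"rz": 0,"tx": -0.23,"ty": 0.4,"tz": 0,"gripper": 1},{"rx": 0,"ry": 0,"rz": 0,"tx": -0.23,"ty": 0.4,"tz": 0,"gripper": 1}])

```text
clock: 1.4
tool_pos: [396.2, -122.3, 242.2]
tool_rot: [[-1.0, -0.001, -0.0], [-0.001, 1.0, 0.0], [0.0, 0.0, -1.0]]
wrist_force: [0.1, -0.2, 0.2]
grip_width: 85.4
grasp_force: 0.0
```

Request:
servo_tool(targets=[{"rx": 0,"ry": 0,"rz": 0,"tx": -0.24,"ty": 0.4,"tz": 0,"gripper": 1},{"rx": 0,"ry": 0,"rz": 0,"tx": -0.24,"ty": 0.4,"tz": 0,"gripper": 1},{"rx": 0,"ry": 0,"rz": 0,"tx": -0.24,"ty": 0.4,"tz": 0,"gripper": 1},{"rx": 0,"ry": 0,"rz": 0,"tx": -0.24,"ty": 0.4,"tz": 0,"gripper": 1},{"rx": 0,"ry": 0,"rz": 0,"tx": -0.24,"ty": 0.4,"tz": 0,"gripper": 1}])

```text
clock: 1.9
tool_pos: [516.2, 77.7, 242.0]
tool_rot: [[-1.0, -0.001, -0.001], [-0.001, 1.0, -0.0], [0.001, -0.0, -1.0]]
wrist_force: [1.1, -0.5, 0.0]
grip_width: 85.4
grasp_force: 0.0
```

Request:
servo_tool(targets=[{"rx": 0,"ry": 0,"rz": 0,"tx": -0.24,"ty": 0.4,"tz": 0,"gripper": 1},{"rx": 0,"ry": 0,"rz": 0,"tx": 0,"ty": 0,"tz": 0.4,"gripper": 1},{"rx": 0,"ry": 0,"rz": 0,"tx": 0,"ty": 0,"tz": 0.4,"gripper": 1},{"rx": 0,"ry": 0,"rz": 0,"tx": 0,"ty": 0,"tz": 0.2,"gripper": 1}])

```text
clock: 2.3
tool_pos: [537.6, 115.7, 137.9]
tool_rot: [[-1.0, -0.001, -0.006], [-0.001, 1.0, -0.002], [0.006, -0.002, -1.0]]
wrist_force: [-0.4, 0.7, 0.6]
grip_width: 85.4
grasp_force: 0.0
```

```bash
python3 - <<'E'
from h import *; from bench import bot
m=bot.camera_model("wrist"); im=bot.get_image("wrist"); cv2.imwrite("pics/w1.png",im); print(m,bot.get_obs()['tool_pos'])
E
```

```text
{'K': array([[327.04315665,   0.        , 278.00542521],
       [  0.        , 327.04315665, 214.7863119 ],
       [  0.        ,   0.        ,   1.        ]]), 'distortion': array([-0.01926002,  0.        ,  0.        ,  0.        ,  0.        ]), 'eye': array([454.73670569, 116.19191918, 270.30574399]), 'rotation': array([[-4.05968905e-04,  9.47098542e-01,  3.20942654e-01],
       [ 9.99998994e-01,  8.20760482e-04, -1.15713058e-03],
       [-1.35933373e-03,  3.20941861e-01, -9.47097922e-01]])} [536.41815017 115.25184353 135.70047629]
```

View pics/w1.png

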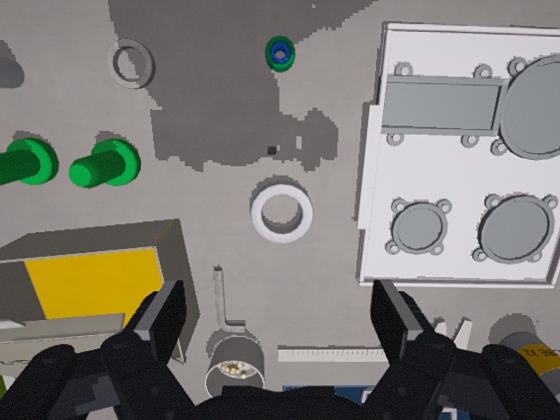

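The wrist view shows the large ring at (281,212), the spring at (280,53), the key nest around (443,104), the ring nest at (545,107), the spring nest at (420,226) and the pin nest at (516,228).

```bash
python3 - <<'E'
from h import *; from bench import bot
m=bot.camera_model("wrist"); im=cv2.imread("pics/w1.png")
hsv=cv2.cvtColor(im,cv2.COLOR_BGR2HSV).astype(int); V=hsv[...,2];S=hsv[...,1]
def roi(mask,x0,y0,x1,y1):
    o=np.zeros_like(mask); o[y0:y1,x0:x1]=mask[y0:y1,x0:x1]; return o
print("ring",[rect(m,c,16) for c in blobs(roi(V>190,240,170,322,252),200)])
print("ring hole px",cast(m,[[281,212]],16))
print("spring",[rect(m,c,26) for c in blobs(roi(S>100,255,30,305,80),100)])
g=(V<185)&(S>10)
for n,b in dict(spring=(386,194,452,260),pin=(474,188,557,268),key=(376,60,502,150)).items():
    k=cv2.morphologyEx(roi(g,*b).astype(np.uint8),cv2.MORPH_OPEN,cv2.getStructuringElement(2,(19,19)))
    print(n,[rect(m,c,11) for c in blobs(k,200)])
print("key inner floor corners",cast(m,[[386,79],[500,83],[500,132],[386,128]],8)[:,:2])
print("tray left rim edge",cast(m,[[388,24],[361,282],[552,286]],12)[:,:2])
E
```

```text
ring [array([538.1, 118.1,  48.8,  48.2,   0. ])]
ring hole px [[536.10609151 117.67312784  16.        ]]
spring [array([420.7, 116.3,  21.6,  19.5,   0.8])]
spring []
pin []
key []
key inner floor corners [[435.14230221 195.1784875 ]
 [437.29785204 281.0184132 ]
 [472.9609747  288.43025601]
 [470.38185478 198.71366423]]
tray left rim edge [[399.69829087 191.85452511]
 [602.80666074 189.00786914]
 [607.58177508 362.92873843]]
```

Request:
servo_tool(targets=[{"rx": 0,"ry": 0,"rz": 0,"tx": 0,"ty": 0.03,"tz": 0.4,"gripper": 1},{"rx": 0,"ry": 0,"rz": 0,"tx": 0,"ty": 0,"tz": 0.3,"gripper": 1},{"rx": 0,"ry": 0,"rz": 0,"tx": 0,"ty": 0,"tz": 0.2,"gripper": 1},{"rx": 0,"ry": 0,"rz": 0,"tx": 0,"ty": 0,"tz": 0,"gripper": 1},{"rx": 0,"ry": 0,"rz": 0,"tx": 0,"ty": 0,"tz": 0,"gripper": 1}])

```text
clock: 2.85
tool_pos: [540.5, 118.9, 53.3]
tool_rot: [[-1.0, -0.001, 0.001], [-0.001, 1.0, -0.0], [-0.001, -0.0, -1.0]]
wrist_force: [0.9, -0.0, 0.1]
grip_width: 85.6
grasp_force: 0.0
```

```bash
python3 - <<'E'
from h import *; from bench import bot
m=bot.camera_model("wrist"); im=bot.get_image("wrist"); cv2.imwrite("pics/w2.png",im); print(m['eye'],bot.get_obs()['tool_pos'])
V=cv2.cvtColor(im,cv2.COLOR_BGR2HSV)[...,2]
for c in blobs(V[60:330,180:400]>190,600): print(cv2.boundingRect(c),rect(m,c+[180,60],16))
E
```

```text
[456.61823351 119.15093014 185.06698688] [540.95562487 119.19447411  53.97759001]
(54, 180, 87, 54) [548.2 119.4  49.1  33.6  94.2]
(205, 109, 15, 122) [526.8 182.9  73.4   8.2   7. ]
```

View pics/w2.png

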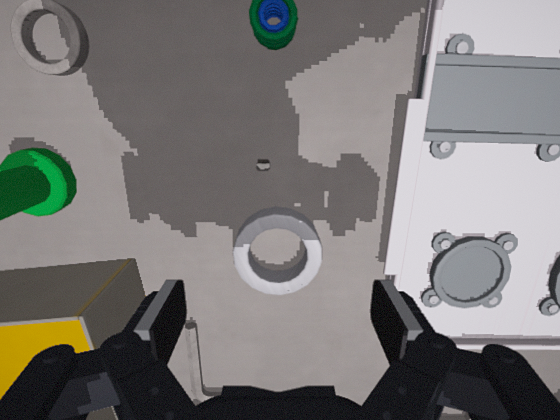

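The ring spans columns 233-321 and rows 207-295, centred at (277,251). It sits between the open jaws, and nothing is in the way.

```bash
python3 - <<'E'
from h import *; from bench import bot
m=bot.camera_model("wrist"); print(cast(m,[[277,207],[277,295],[233,251],[321,251]],16))
print("spring nest",cast(m,[[431,270],[511,270],[471,235],[471,307]],11)[:,:2])
o=bot.get_obs();print(o['tool_pos'],o['grip_width'])
E
```

```text
[[511.56052202 118.94969688  16.        ]
 [567.13569682 118.92943535  16.        ]
 [537.98077285  93.792145    16.        ]
 [537.96855783 144.09389289  16.        ]]
spring nest [[553.09015549 211.95970314]
 [553.29994637 261.19482595]
 [530.22169591 231.89127146]
 [579.6038397  241.77653885]]
[540.95562487 119.19447411  53.97759001] 85.53143541709233
```

Request:
servo_tool(targets=[{"rx": 0,"ry": 0,"rz": 0,"tx": 0.02,"ty": 0,"tz": 0.2,"gripper": 1},{"rx": 0,"ry": 0,"rz": 0,"tx": 0,"ty": 0,"tz": 0.2,"gripper": 1},{"rx": 0,"ry": 0,"rz": 0,"tx": 0,"ty": 0,"tz": 0.02,"gripper": 1},{"rx": 0,"ry": 0,"rz": 0,"tx": 0,"ty": 0,"tz": 0,"gripper": 0.3},{"rx": 0,"ry": 0,"rz": 0,"tx": 0,"ty": 0,"tz": 0,"gripper": -1}])

```text
clock: 3.4
tool_pos: [539.1, 119.3, 12.0]
tool_rot: [[-1.0, -0.001, 0.003], [-0.001, 1.0, 0.001], [-0.003, 0.001, -1.0]]
wrist_force: [-0.9, 0.4, 0.8]
grip_width: 59.1
grasp_force: 0.0
```

Request:
servo_tool(targets=[{"rx": 0,"ry": 0,"rz": 0,"tx": 0,"ty": 0,"tz": 0,"gripper": -1},{"rx": 0,"ry": 0,"rz": 0,"tx": 0,"ty": 0,"tz": 0,"gripper": -1},{"rx": 0,"ry": 0,"rz": 0,"tx": 0,"ty": 0,"tz": 0,"gripper": -1}])

```text
clock: 3.7
tool_pos: [539.0, 119.3, 12.4]
tool_rot: [[-1.0, -0.001, 0.003], [-0.001, 1.0, 0.001], [-0.003, 0.001, -1.0]]
wrist_force: [-0.0, 0.4, 5.7]
grip_width: 49.8
grasp_force: 41.1
```

Request:
servo_tool(targets=[{"rx": 0,"ry": 0,"rz": 0,"tx": 0,"ty": 0,"tz": -0.2,"gripper": -1},{"rx": 0,"ry": 0,"rz": 0,"tx": 0,"ty": 0,"tz": -0.4,"gripper": -1},{"rx": 0,"ry": 0,"rz": 0,"tx": 0,"ty": 0,"tz": -0.4,"gripper": -1},{"rx": 0,"ry": 0,"rz": 0,"tx": 0,"ty": 0,"tz": 0,"gripper": -1},{"rx": 0,"ry": 0,"rz": 0,"tx": 0,"ty": 0,"tz": 0,"gripper": -1}])

```text
clock: 4.2
tool_pos: [538.5, 119.3, 112.0]
tool_rot: [[-1.0, -0.0, 0.003], [-0.0, 1.0, 0.002], [-0.003, 0.002, -1.0]]
wrist_force: [0.9, 1.3, -1.9]
grip_width: 49.6
grasp_force: 42.1
```

Request:
servo_tool(targets=[{"rx": 0,"ry": 0,"rz": 0,"tx": 0.163,"ty": 0.41,"tz": 0,"gripper": -1},{"rx": 0,"ry": 0,"rz": 0,"tx": 0.163,"ty": 0.41,"tz": 0,"gripper": -1},{"rx": 0,"ry": 0,"rz": 0,"tx": 0.163,"ty": 0.41,"tz": 0,"gripper": -1},{"rx": 0,"ry": 0,"rz": 0,"tx": 0.163,"ty": 0.41,"tz": 0,"gripper": -1},{"rx": 0,"ry": 0,"rz": 0,"tx": 0.163,"ty": 0.41,"tz": 0,"gripper": -1}])

```text
clock: 4.7
tool_pos: [454.7, 324.8, 109.2]
tool_rot: [[-1.0, -0.0, -0.002], [-0.0, 1.0, -0.001], [0.002, -0.001, -1.0]]
wrist_force: [1.2, 0.1, -1.3]
grip_width: 50.0
grasp_force: 42.1
```

Request:
servo_tool(targets=[{"rx": 0,"ry": 0,"rz": 0,"tx": 0,"ty": 0,"tz": 0,"gripper": -1},{"rx": 0,"ry": 0,"rz": 0,"tx": 0,"ty": 0,"tz": 0,"gripper": -1}])

```text
clock: 4.9
tool_pos: [455.1, 324.1, 109.0]
tool_rot: [[-1.0, -0.002, -0.002], [-0.002, 1.0, -0.002], [0.002, -0.002, -1.0]]
wrist_force: [-0.3, -0.4, -1.2]
grip_width: 49.9
grasp_force: 42.1
```

```bash
python3 - <<'E'
from h import *; from bench import bot
m=bot.camera_model("wrist"); im=bot.get_image("wrist"); cv2.imwrite("pics/w3.png",im); print(m['eye'],bot.get_obs()['tool_pos'])
E
```

```text
[371.63195629 324.44055892 241.03843957] [455.58795443 323.34044156 109.25409253]
```

View pics/w3.png

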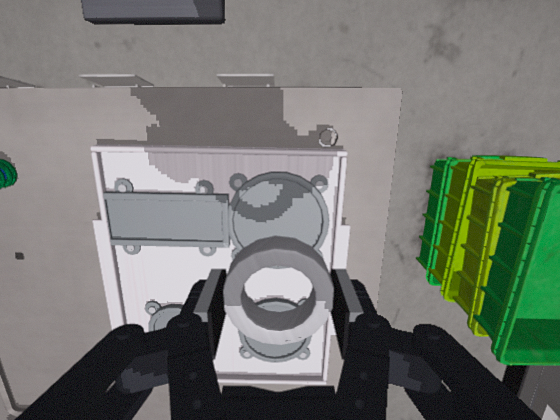

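The ring is held level. The ring nest spans columns 230-328 with its top edge at row 171. The key nest's outer box spans (104,192) to (230,246).

```bash
python3 - <<'E'
from h import *; from bench import bot
m=bot.camera_model("wrist"); print(cast(m,[[230,217],[328,217],[279,171],[104,193],[106,245],[228,192],[228,246]],11)[:,:2]);print(bot.get_obs()['tool_pos'])
E
```

```text
[[453.12499721 287.63258244]
 [453.03007124 360.79612708]
 [418.36132837 324.15870291]
 [434.62018014 196.02609762]
 [476.2343318  190.36456562]
 [433.84311923 287.07855198]
 [476.81443004 284.97064582]]
[455.58795443 323.34044156 109.25409253]
```

Request:
servo_tool(targets=[{"rx": 0,"ry": 0,"rz": 0,"tx": 0,"ty": 0.01,"tz": 0.4,"gripper": -1},{"rx": 0,"ry": 0,"rz": 0,"tx": 0,"ty": 0,"tz": 0.3,"gripper": -1},{"rx": 0,"ry": 0,"rz": 0,"tx": 0,"ty": 0,"tz": 0.1,"gripper": -1},{"rx": 0,"ry": 0,"rz": 0,"tx": 0,"ty": 0,"tz": 0,"gripper": -1},{"rx": 0,"ry": 0,"rz": 0,"tx": 0,"ty": 0,"tz": 0,"gripper": -1}])

```text
clock: 5.45
tool_pos: [457.3, 324.9, 31.5]
tool_rot: [[-1.0, -0.0, 0.002], [-0.0, 1.0, 0.001], [-0.002, 0.001, -1.0]]
wrist_force: [0.4, 0.4, -1.0]
grip_width: 49.5
grasp_force: 42.1
```

Request:
servo_tool(targets=[{"rx": 0,"ry": 0,"rz": 0,"tx": 0,"ty": 0,"tz": 0.05,"gripper": -1},{"rx": 0,"ry": 0,"rz": 0,"tx": 0,"ty": 0,"tz": 0.04,"gripper": -1},{"rx": 0,"ry": 0,"rz": 0,"tx": 0,"ty": 0,"tz": 0.02,"gripper": -1},{"rx": 0,"ry": 0,"rz": 0,"tx": 0,"ty": 0,"tz": 0,"gripper": -1},{"rx": 0,"ry": 0,"rz": 0,"tx": 0,"ty": 0,"tz": 0,"gripper": -1}])

```text
clock: 5.95
tool_pos: [456.4, 325.1, 20.4]
tool_rot: [[-1.0, -0.001, 0.001], [-0.001, 1.0, 0.001], [-0.001, 0.001, -1.0]]
wrist_force: [-2.3, -1.1, 5.8]
grip_width: 49.7
grasp_force: 42.7
```

Request:
servo_tool(targets=[{"rx": 0,"ry": 0,"rz": 0,"tx": 0,"ty": 0,"tz": 0,"gripper": 0.5},{"rx": 0,"ry": 0,"rz": 0,"tx": 0,"ty": 0,"tz": 0,"gripper": 0.5},{"rx": 0,"ry": 0,"rz": 0,"tx": 0,"ty": 0,"tz": -0.1,"gripper": 0.5},{"rx": 0,"ry": 0,"rz": 0,"tx": 0,"ty": 0,"tz": -0.4,"gripper": 0.5},{"rx": 0,"ry": 0,"rz": 0,"tx": 0,"ty": 0,"tz": -0.4,"gripper": 0.5}])

```text
clock: 6.45
tool_pos: [455.9, 324.3, 110.3]
tool_rot: [[-1.0, -0.001, -0.001], [-0.001, 1.0, -0.002], [0.001, -0.002, -1.0]]
wrist_force: [0.8, 0.6, 0.8]
grip_width: 64.3
grasp_force: 0.0
```

Request:
servo_tool(targets=[{"rx": 0,"ry": 0,"rz": 0,"tx": 0,"ty": 0,"tz": -0.4,"gripper": 0.5},{"rx": 0,"ry": 0,"rz": 0,"tx": 0,"ty": -0.4,"tz": 0,"gripper": 0.5},{"rx": 0,"ry": 0,"rz": 0,"tx": 0,"ty": -0.4,"tz": 0,"gripper": 0.5},{"rx": 0,"ry": 0,"rz": 0,"tx": 0.1,"ty": -0.4,"tz": 0,"gripper": 0.5},{"rx": 0,"ry": 0,"rz": 0,"tx": 0.1,"ty": -0.4,"tz": 0,"gripper": 0.5}])

```text
clock: 6.95
tool_pos: [436.0, 163.3, 150.0]
tool_rot: [[-1.0, -0.001, 0.001], [-0.001, 1.0, 0.0], [-0.001, 0.0, -1.0]]
wrist_force: [-0.4, -0.4, 1.3]
grip_width: 64.0
grasp_force: 0.0
```

Request:
servo_tool(targets=[{"rx": 0,"ry": 0,"rz": 0,"tx": 0.02,"ty": -0.48,"tz": 0,"gripper": 0.5},{"rx": 0,"ry": 0,"rz": 0,"tx": 0,"ty": -0.48,"tz": 0,"gripper": 0.5},{"rx": 0,"ry": 0,"rz": 0,"tx": 0,"ty": -0.48,"tz": 0,"gripper": 0.5},{"rx": 0,"ry": 0,"rz": 0,"tx": 0,"ty": -0.48,"tz": 0,"gripper": 0.5},{"rx": 0,"ry": 0,"rz": 0,"tx": 0,"ty": -0.48,"tz": 0,"gripper": 0.5}])

```text
clock: 7.45
tool_pos: [434.2, -77.0, 150.3]
tool_rot: [[-1.0, -0.001, 0.002], [-0.001, 1.0, 0.0], [-0.002, 0.0, -1.0]]
wrist_force: [2.2, -0.1, 0.8]
grip_width: 64.2
grasp_force: 0.0
```

Request:
servo_tool(targets=[{"rx": 0,"ry": 0,"rz": 0,"tx": 0.02,"ty": -0.45,"tz": 0,"gripper": 0.5},{"rx": 0,"ry": 0,"rz": 0,"tx": 0,"ty": -0.45,"tz": 0,"gripper": 0.5},{"rx": 0,"ry": 0,"rz": 0,"tx": 0,"ty": 0,"tz": 0,"gripper": 0.5},{"rx": 0,"ry": 0,"rz": 0,"tx": 0,"ty": 0,"tz": 0,"gripper": 0.5}])

```text
clock: 7.85
tool_pos: [432.2, -166.2, 149.7]
tool_rot: [[-1.0, 0.002, 0.0], [0.002, 1.0, -0.0], [-0.0, 0.0, -1.0]]
wrist_force: [0.5, 1.1, -0.7]
grip_width: 64.1
grasp_force: 0.0
```

```bash
python3 - <<'E'
from h import *; from bench import bot
m=bot.camera_model("wrist"); im=bot.get_image("wrist"); t=bot.get_image("top"); cv2.imwrite("pics/t4.png",t); print(m['eye'],bot.get_obs()['tool_pos'],bot.get_obs()['clock'])
a=cv2.resize(t[160:260,155:275],None,fx=2,fy=2,interpolation=cv2.INTER_CUBIC)
im2=im.copy(); im2[220:420,0:240]=a; cv2.imwrite("pics/w4.png",im); cv2.imwrite("pics/w4c.png",im2)
E
```

```text
[ 348.46797588 -165.73242396  281.50249915] [ 432.53428611 -164.67754903  149.64331761] 7.95
```

View pics/w4c.png

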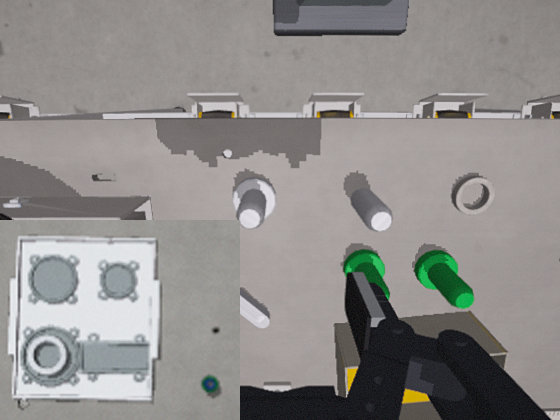

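The ring lies in its nest. The flanged pin's top is at (251,218) and its flange is centred near (256,198). The plain pin is at (378,217).

```bash
python3 - <<'E'
from h import *; from bench import bot
m=bot.camera_model("wrist"); im=cv2.imread("pics/w4.png")
V=cv2.cvtColor(im,cv2.COLOR_BGR2HSV)[...,2]
r=[rect(m,c+[225,170],58) for c in blobs(V[170:235,225:285]>180,50)];print(r)
print(cast(m,[[251,218]],58),cast(m,[[233,199],[275,199],[255,180]],12),cast(m,[[240,290],[268,323]],12))
E
```

```text
[array([ 428.9, -185.3,   14.2,   14. ,   42.8]), array([ 415.5, -194.3,   12.7,    4.3,  177.5]), array([ 413.7, -171.7,   28.5,    9.8,   11.1])]
[[ 428.659903   -183.96588617   58.        ]] [[ 427.81012863 -202.96028174   12.        ]
 [ 427.794889   -166.92804976   12.        ]
 [ 411.16417217 -183.71363537   12.        ]] [[ 517.66201401 -200.34474413   12.        ]
 [ 555.19402375 -174.13988515   12.        ]]
```

Request:
servo_tool(targets=[{"rx": 0,"ry": 0,"rz": 0,"tx": 0.03,"ty": -0.2,"tz": 0,"gripper": 0.5},{"rx": 0,"ry": 0,"rz": 0,"tx": 0,"ty": 0,"tz": 0.4,"gripper": 0.5},{"rx": 0,"ry": 0,"rz": 0,"tx": 0,"ty": 0,"tz": 0.4,"gripper": 0.5},{"rx": 0,"ry": 0,"rz": 0,"tx": 0,"ty": 0,"tz": 0.35,"gripper": 0.5},{"rx": 0,"ry": 0,"rz": 0,"tx": 0,"ty": 0,"tz": 0.07,"gripper": 0.5}], squeeze=60)

```text
clock: 8.45
tool_pos: [426.9, -183.5, 24.2]
tool_rot: [[-1.0, -0.002, -0.007], [-0.002, 1.0, 0.001], [0.007, 0.001, -1.0]]
wrist_force: [-1.1, -0.9, -0.3]
grip_width: 63.9
grasp_force: 0.0
```

Request:
servo_tool(targets=[{"rx": 0,"ry": 0,"rz": 0,"tx": 0,"ty": 0,"tz": 0,"gripper": 0},{"rx": 0,"ry": 0,"rz": 0,"tx": 0,"ty": 0,"tz": 0,"gripper": -0.2},{"rx": 0,"ry": 0,"rz": 0,"tx": 0,"ty": 0,"tz": 0,"gripper": -1},{"rx": 0,"ry": 0,"rz": 0,"tx": 0,"ty": 0,"tz": 0,"gripper": -1},{"rx": 0,"ry": 0,"rz": 0,"tx": 0,"ty": 0,"tz": 0,"gripper": -1}])

```text
clock: 8.95
tool_pos: [431.2, -185.3, 29.3]
tool_rot: [[-1.0, -0.001, 0.004], [-0.001, 1.0, -0.001], [-0.004, -0.001, -1.0]]
wrist_force: [0.1, 1.9, 7.6]
grip_width: 20.3
grasp_force: 58.5
```

Request:
servo_tool(targets=[{"rx": 0,"ry": 0,"rz": 0,"tx": 0,"ty": 0,"tz": 0,"gripper": -1},{"rx": 0,"ry": 0,"rz": 0,"tx": 0,"ty": 0,"tz": 0,"gripper": -1}])

```text
clock: 9.15
tool_pos: [431.2, -185.3, 29.3]
tool_rot: [[-1.0, -0.001, 0.004], [-0.001, 1.0, -0.001], [-0.004, -0.001, -1.0]]
wrist_force: [-0.2, 1.5, 6.5]
grip_width: 19.9
grasp_force: 58.5
```

Request:
servo_tool(targets=[{"rx": 0,"ry": 0,"rz": 0,"tx": 0,"ty": 0,"tz": -0.2,"gripper": -1},{"rx": 0,"ry": 0,"rz": 0,"tx": 0,"ty": 0,"tz": -0.4,"gripper": -1},{"rx": 0,"ry": 0,"rz": 0,"tx": 0,"ty": 0,"tz": -0.4,"gripper": -1},{"rx": 0,"ry": 0,"rz": 0,"tx": 0,"ty": 0,"tz": -0.4,"gripper": -1},{"rx": 0,"ry": 0,"rz": 0,"tx": 0,"ty": 0,"tz": -0.2,"gripper": -1}])

```text
clock: 9.65
tool_pos: [430.7, -185.6, 191.7]
tool_rot: [[-1.0, -0.001, 0.006], [-0.001, 1.0, -0.001], [-0.006, -0.001, -1.0]]
wrist_force: [-0.6, -0.6, -2.4]
grip_width: 20.3
grasp_force: 59.2
```

Request:
servo_tool(targets=[{"rx": 0,"ry": 0,"rz": 0,"tx": 0,"ty": 0.2,"tz": 0,"gripper": -1},{"rx": 0,"ry": 0,"rz": 0,"tx": 0,"ty": 0.4,"tz": 0,"gripper": -1},{"rx": 0,"ry": 0,"rz": 0,"tx": 0,"ty": 0.45,"tz": 0,"gripper": -1},{"rx": 0,"ry": 0,"rz": 0,"tx": 0,"ty": 0.45,"tz": 0,"gripper": -1},{"rx": 0,"ry": 0,"rz": 0,"tx": 0,"ty": 0.45,"tz": 0,"gripper": -1}])

```text
clock: 10.15
tool_pos: [428.8, 11.4, 187.9]
tool_rot: [[-1.0, 0.0, 0.001], [0.0, 1.0, 0.001], [-0.001, 0.001, -1.0]]
wrist_force: [1.6, 1.0, -1.7]
grip_width: 20.0
grasp_force: 59.2
```

Request:
servo_tool(targets=[{"rx": 0,"ry": 0,"rz": 0,"tx": 0,"ty": 0.45,"tz": 0,"gripper": -1},{"rx": 0,"ry": 0,"rz": 0,"tx": -0.2,"ty": 0.4,"tz": 0,"gripper": -1},{"rx": 0,"ry": 0,"rz": 0,"tx": -0.3,"ty": 0.4,"tz": 0,"gripper": -1},{"rx": 0,"ry": 0,"rz": 0,"tx": -0.3,"ty": 0.4,"tz": 0,"gripper": -1},{"rx": 0,"ry": 0,"rz": 0,"tx": -0.3,"ty": 0.4,"tz": 0,"gripper": -1}])

```text
clock: 10.65
tool_pos: [539.8, 216.7, 187.9]
tool_rot: [[-1.0, -0.001, 0.0], [-0.001, 1.0, 0.001], [-0.0, 0.001, -1.0]]
wrist_force: [0.5, 0.3, -0.7]
grip_width: 20.5
grasp_force: 59.2
```

Request:
servo_tool(targets=[{"rx": 0,"ry": 0,"rz": 0,"tx": -0.16,"ty": 0.3,"tz": 0,"gripper": -1},{"rx": 0,"ry": 0,"rz": 0,"tx": 0,"ty": 0.3,"tz": 0,"gripper": -1},{"rx": 0,"ry": 0,"rz": 0,"tx": 0,"ty": 0.46,"tz": 0,"gripper": -1},{"rx": 0,"ry": 0,"rz": 0,"tx": 0,"ty": 0,"tz": 0,"gripper": -1},{"rx": 0,"ry": 0,"rz": 0,"tx": 0,"ty": 0,"tz": 0,"gripper": -1}])

```text
clock: 11.15
tool_pos: [554.7, 321.8, 186.9]
tool_rot: [[-1.0, -0.002, -0.001], [-0.002, 1.0, -0.0], [0.001, -0.0, -1.0]]
wrist_force: [0.4, 0.1, -2.1]
grip_width: 20.1
grasp_force: 59.3
```

Request:
servo_tool(targets=[{"rx": 0,"ry": 0,"rz": 0,"tx": -0.03,"ty": 0,"tz": 0.4,"gripper": -1},{"rx": 0,"ry": 0,"rz": 0,"tx": 0,"ty": 0,"tz": 0.4,"gripper": -1},{"rx": 0,"ry": 0,"rz": 0,"tx": 0,"ty": 0,"tz": 0.35,"gripper": -1},{"rx": 0,"ry": 0,"rz": 0,"tx": 0,"ty": 0,"tz": 0.2,"gripper": -1},{"rx": 0,"ry": 0,"rz": 0,"tx": 0,"ty": 0,"tz": 0,"gripper": -1}])

```text
clock: 11.65
tool_pos: [556.2, 318.3, 49.1]
tool_rot: [[-1.0, 0.001, -0.006], [0.001, 1.0, -0.004], [0.006, -0.004, -1.0]]
wrist_force: [-1.1, -0.5, -1.7]
grip_width: 20.0
grasp_force: 59.4
```

Request:
servo_tool(targets=[{"rx": 0,"ry": 0,"rz": 0,"tx": 0,"ty": 0,"tz": 0,"gripper": -1},{"rx": 0,"ry": 0,"rz": 0,"tx": 0,"ty": 0,"tz": 0,"gripper": -1}])

```text
clock: 11.85
tool_pos: [559.5, 321.3, 54.7]
tool_rot: [[-1.0, -0.0, 0.003], [-0.0, 1.0, 0.002], [-0.003, 0.002, -1.0]]
wrist_force: [0.1, 0.2, -1.7]
grip_width: 20.3
grasp_force: 59.4
```

```bash
python3 - <<'E'
from h import *; from bench import bot
im=bot.get_image("wrist"); cv2.imwrite("pics/w5.png",im); print(bot.get_obs()['tool_pos'])
E
```

```text
[559.36057587 321.3856828   54.65342183]
```

View pics/w5.png

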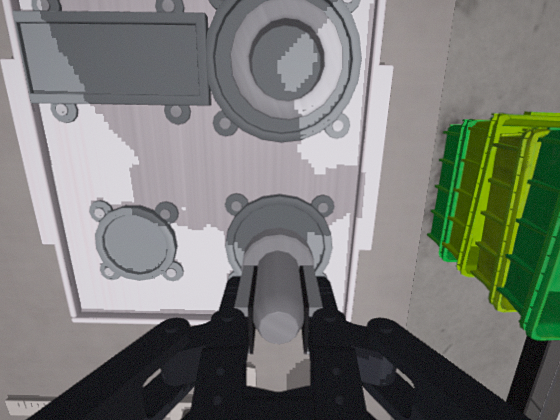

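The ring sits inside its nest. The pin nest spans columns 226-332, and the pin hangs centred over it at column 279.

Request:
servo_tool(targets=[{"rx": 0,"ry": 0,"rz": 0,"tx": 0,"ty": 0,"tz": 0.08,"gripper": -1},{"rx": 0,"ry": 0,"rz": 0,"tx": 0,"ty": 0,"tz": 0.07,"gripper": -1},{"rx": 0,"ry": 0,"rz": 0,"tx": 0,"ty": 0,"tz": 0.02,"gripper": -1},{"rx": 0,"ry": 0,"rz": 0,"tx": 0,"ty": 0,"tz": 0,"gripper": -1},{"rx": 0,"ry": 0,"rz": 0,"tx": 0,"ty": 0,"tz": 0,"gripper": -1}])

```text
clock: 12.4
tool_pos: [558.5, 321.0, 37.2]
tool_rot: [[-1.0, -0.001, 0.001], [-0.001, 1.0, 0.0], [-0.001, 0.0, -1.0]]
wrist_force: [-5.1, -1.7, 10.6]
grip_width: 20.3
grasp_force: 60.7
```

```bash
python3 - <<'E'
from h import *; from bench import bot
m=bot.camera_model("wrist");o=bot.get_obs();print(o['tool_pos'],o['wrist_force'])
E
```

```text
[558.45129849 320.96687315  37.21514624] [-5.05593379 -1.67080873 10.62434735]
```

Request:
servo_tool(targets=[{"rx": 0,"ry": 0,"rz": 0,"tx": 0,"ty": 0,"tz": 0,"gripper": -0.2},{"rx": 0,"ry": 0,"rz": 0,"tx": 0,"ty": 0,"tz": 0,"gripper": 0.2},{"rx": 0,"ry": 0,"rz": 0,"tx": 0,"ty": 0,"tz": 0,"gripper": 0.2},{"rx": 0,"ry": 0,"rz": 0,"tx": 0,"ty": 0,"tz": -0.2,"gripper": 0.2},{"rx": 0,"ry": 0,"rz": 0,"tx": 0,"ty": 0,"tz": -0.4,"gripper": 0.2}], squeeze=30)

```text
clock: 12.9
tool_pos: [556.1, 319.5, 91.9]
tool_rot: [[-1.0, -0.0, -0.007], [-0.0, 1.0, -0.005], [0.007, -0.005, -1.0]]
wrist_force: [1.3, 0.4, -0.0]
grip_width: 51.2
grasp_force: 0.0
```

Request:
servo_tool(targets=[{"rx": 0,"ry": 0,"rz": 0,"tx": 0,"ty": 0,"tz": -0.4,"gripper": 0.2},{"rx": 0,"ry": 0,"rz": 0,"tx": 0.1,"ty": -0.2,"tz": 0,"gripper": 0.2},{"rx": 0,"ry": 0,"rz": 0,"tx": 0.25,"ty": -0.4,"tz": 0,"gripper": 0.2},{"rx": 0,"ry": 0,"rz": 0,"tx": 0.25,"ty": -0.4,"tz": 0,"gripper": 0.2},{"rx": 0,"ry": 0,"rz": 0,"tx": 0.25,"ty": -0.4,"tz": 0,"gripper": 0.2}])

```text
clock: 13.4
tool_pos: [472.2, 179.4, 134.9]
tool_rot: [[-1.0, -0.001, -0.0], [-0.001, 1.0, -0.0], [0.0, -0.0, -1.0]]
wrist_force: [1.1, 0.4, 0.9]
grip_width: 51.1
grasp_force: 0.0
```

Request:
servo_tool(targets=[{"rx": 0,"ry": 0,"rz": 0,"tx": 0.26,"ty": -0.4,"tz": 0,"gripper": 0.2},{"rx": 0,"ry": 0,"rz": 0,"tx": 0.26,"ty": -0.23,"tz": 0,"gripper": 0.2},{"rx": 0,"ry": 0,"rz": 0,"tx": 0,"ty": 0,"tz": 0.3,"gripper": 0.2},{"rx": 0,"ry": 0,"rz": 0,"tx": 0,"ty": 0,"tz": 0.2,"gripper": 0.2},{"rx": 0,"ry": 0,"rz": 0,"tx": 0,"ty": 0,"tz": 0,"gripper": 0.2}])

```text
clock: 13.9
tool_pos: [419.4, 116.6, 83.2]
tool_rot: [[-1.0, 0.0, -0.004], [0.0, 1.0, -0.002], [0.004, -0.002, -1.0]]
wrist_force: [-0.2, 0.1, 0.4]
grip_width: 51.1
grasp_force: 0.0
```

Request:
servo_tool(targets=[{"rx": 0,"ry": 0,"rz": 0,"tx": 0,"ty": 0,"tz": 0,"gripper": 0.2},{"rx": 0,"ry": 0,"rz": 0,"tx": 0,"ty": 0,"tz": 0,"gripper": 0.2}])

```text
clock: 14.1
tool_pos: [422.2, 118.4, 86.3]
tool_rot: [[-1.0, -0.001, 0.002], [-0.001, 1.0, 0.001], [-0.002, 0.001, -1.0]]
wrist_force: [-0.2, 0.6, 0.4]
grip_width: 51.4
grasp_force: 0.0
```

```bash
python3 - <<'E'
from h import *; from bench import bot
m=bot.camera_model("wrist"); im=bot.get_image("wrist"); cv2.imwrite("pics/w6.png",im); print(m['eye'],bot.get_obs()['tool_pos'],bot.get_obs()['grip_width'])
S=cv2.cvtColor(im,cv2.COLOR_BGR2HSV)[...,1]
print([(cv2.boundingRect(c),rect(m,c+[180,100],26)) for c in blobs(S[100:330,180:380]>90,200)])
E
```

```text
[338.30183671 118.46179233 218.02956087] [422.2041877  118.39500813  86.31231537] 51.16422254987189
[((80, 111, 32, 41), array([416.3, 117.1,  27.3,  19.8,   0. ]))]
```

View pics/w6.png

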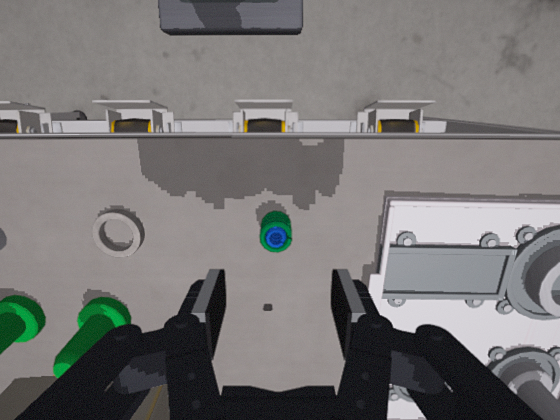

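The spring's top face is at (276,236), between the jaws and clear all round.

Request:
servo_tool(targets=[{"rx": 0,"ry": 0,"rz": 0,"tx": 0.03,"ty": -0.01,"tz": 0.3,"gripper": 0.2},{"rx": 0,"ry": 0,"rz": 0,"tx": 0,"ty": 0,"tz": 0.3,"gripper": 0.2},{"rx": 0,"ry": 0,"rz": 0,"tx": 0,"ty": 0,"tz": 0.09,"gripper": 0.2},{"rx": 0,"ry": 0,"rz": 0,"tx": 0,"ty": 0,"tz": 0,"gripper": 0.2},{"rx": 0,"ry": 0,"rz": 0,"tx": 0,"ty": 0,"tz": 0,"gripper": -0.2}])

```text
clock: 14.65
tool_pos: [419.4, 117.4, 17.5]
tool_rot: [[-1.0, -0.001, 0.002], [-0.001, 1.0, 0.001], [-0.002, 0.001, -1.0]]
wrist_force: [0.0, 0.2, 0.3]
grip_width: 37.6
grasp_force: 0.0
```

Request:
servo_tool(targets=[{"rx": 0,"ry": 0,"rz": 0,"tx": 0,"ty": 0,"tz": 0,"gripper": -1},{"rx": 0,"ry": 0,"rz": 0,"tx": 0,"ty": 0,"tz": 0,"gripper": -1},{"rx": 0,"ry": 0,"rz": 0,"tx": 0,"ty": 0,"tz": 0,"gripper": -1},{"rx": 0,"ry": 0,"rz": 0,"tx": 0,"ty": 0,"tz": 0,"gripper": -1}])

```text
clock: 15.05
tool_pos: [419.4, 117.5, 17.8]
tool_rot: [[-1.0, -0.001, 0.003], [-0.001, 1.0, 0.001], [-0.003, 0.001, -1.0]]
wrist_force: [-1.4, -0.8, 7.1]
grip_width: 21.2
grasp_force: 29.3
```

Request:
servo_tool(targets=[{"rx": 0,"ry": 0,"rz": 0,"tx": 0,"ty": 0,"tz": -0.2,"gripper": -1},{"rx": 0,"ry": 0,"rz": 0,"tx": 0,"ty": 0,"tz": -0.4,"gripper": -1},{"rx": 0,"ry": 0,"rz": 0,"tx": 0,"ty": 0,"tz": -0.4,"gripper": -1},{"rx": 0,"ry": 0,"rz": 0,"tx": -0.2,"ty": 0.2,"tz": 0,"gripper": -1},{"rx": 0,"ry": 0,"rz": 0,"tx": -0.3,"ty": 0.25,"tz": 0,"gripper": -1}])

```text
clock: 15.55
tool_pos: [468.9, 162.5, 119.0]
tool_rot: [[-1.0, -0.0, 0.004], [-0.0, 1.0, 0.003], [-0.004, 0.003, -1.0]]
wrist_force: [-0.6, -0.7, -0.5]
grip_width: 21.1
grasp_force: 29.5
```

Request:
servo_tool(targets=[{"rx": 0,"ry": 0,"rz": 0,"tx": -0.3,"ty": 0.25,"tz": 0,"gripper": -1},{"rx": 0,"ry": 0,"rz": 0,"tx": -0.3,"ty": 0.25,"tz": 0,"gripper": -1},{"rx": 0,"ry": 0,"rz": 0,"tx": -0.26,"ty": 0.25,"tz": 0,"gripper": -1},{"rx": 0,"ry": 0,"rz": 0,"tx": 0,"ty": 0,"tz": 0.4,"gripper": -1},{"rx": 0,"ry": 0,"rz": 0,"tx": 0,"ty": 0,"tz": 0.3,"gripper": -1}])

```text
clock: 16.05
tool_pos: [554.7, 237.8, 45.0]
tool_rot: [[-1.0, -0.0, 0.0], [-0.0, 1.0, 0.001], [-0.0, 0.001, -1.0]]
wrist_force: [0.0, -0.6, -1.3]
grip_width: 21.0
grasp_force: 29.5
```

Request:
servo_tool(targets=[{"rx": 0,"ry": 0,"rz": 0,"tx": 0,"ty": 0,"tz": 0,"gripper": -1},{"rx": 0,"ry": 0,"rz": 0,"tx": 0,"ty": 0,"tz": 0,"gripper": -1},{"rx": 0,"ry": 0,"rz": 0,"tx": 0,"ty": 0,"tz": 0,"gripper": -1}])

```text
clock: 16.35
tool_pos: [555.6, 237.5, 48.8]
tool_rot: [[-1.0, -0.001, 0.004], [-0.001, 1.0, 0.002], [-0.004, 0.002, -1.0]]
wrist_force: [-1.4, -0.3, -0.3]
grip_width: 21.1
grasp_force: 29.5
```

```bash
python3 - <<'E'
from h import *; from bench import bot
m=bot.camera_model("wrist"); im=bot.get_image("wrist"); cv2.imwrite("pics/w7.png",im); print(m['eye'],bot.get_obs()['tool_pos'])
E
```

```text
[471.38650732 237.45802802 180.35833137] [555.53839106 237.58029863  48.85402125]
```

View pics/w7.png

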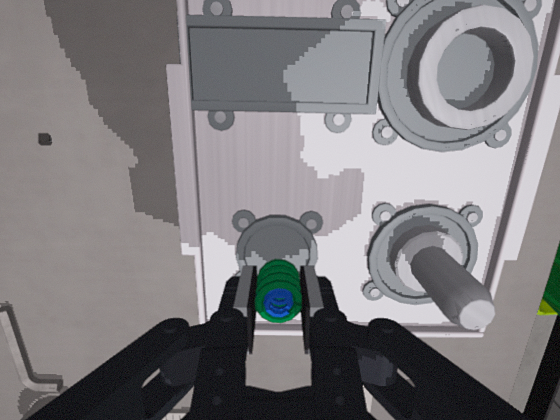

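The pin stands in its nest, and the spring hangs over the spring nest, whose columns 236-318 put its centre at 277. Both are aligned.

Request:
servo_tool(targets=[{"rx": 0,"ry": 0,"rz": 0,"tx": 0.01,"ty": 0,"tz": 0.1,"gripper": -1},{"rx": 0,"ry": 0,"rz": 0,"tx": 0,"ty": 0,"tz": 0.1,"gripper": -1},{"rx": 0,"ry": 0,"rz": 0,"tx": 0,"ty": 0,"tz": 0.03,"gripper": -1},{"rx": 0,"ry": 0,"rz": 0,"tx": 0,"ty": 0,"tz": 0,"gripper": -1},{"rx": 0,"ry": 0,"rz": 0,"tx": 0,"ty": 0,"tz": 0,"gripper": -1}])

```text
clock: 16.9
tool_pos: [553.4, 237.1, 24.9]
tool_rot: [[-1.0, -0.001, 0.001], [-0.001, 1.0, 0.0], [-0.001, 0.0, -1.0]]
wrist_force: [-5.3, -0.3, 12.4]
grip_width: 20.8
grasp_force: 31.6
```

Request:
servo_tool(targets=[{"rx": 0,"ry": 0,"rz": 0,"tx": 0,"ty": 0,"tz": 0,"gripper": -0.1},{"rx": 0,"ry": 0,"rz": 0,"tx": 0,"ty": 0,"tz": 0,"gripper": -0.1},{"rx": 0,"ry": 0,"rz": 0,"tx": 0,"ty": 0,"tz": -0.2,"gripper": -0.1},{"rx": 0,"ry": 0,"rz": 0,"tx": 0,"ty": 0,"tz": -0.45,"gripper": -0.1},{"rx": 0,"ry": 0,"rz": 0,"tx": 0,"ty": 0,"tz": -0.45,"gripper": 0}], squeeze=50)

```text
clock: 17.4
tool_pos: [552.5, 236.2, 133.1]
tool_rot: [[-1.0, -0.0, -0.003], [-0.0, 1.0, -0.002], [0.003, -0.002, -1.0]]
wrist_force: [1.3, 1.6, 0.8]
grip_width: 42.9
grasp_force: 0.0
```

Request:
servo_tool(targets=[{"rx": 0,"ry": 0,"rz": 0,"tx": 0,"ty": 0,"tz": -0.45,"gripper": 0},{"rx": 0,"ry": 0,"rz": 0,"tx": 0,"ty": 0,"tz": -0.35,"gripper": 0},{"rx": 0,"ry": 0,"rz": 0,"tx": 0.1,"ty": -0.4,"tz": 0,"gripper": 0},{"rx": 0,"ry": 0,"rz": 0,"tx": 0.1,"ty": -0.45,"tz": 0,"gripper": 0},{"rx": 0,"ry": 0,"rz": 0,"tx": 0,"ty": -0.45,"tz": 0,"gripper": 0}])

```text
clock: 17.9
tool_pos: [532.2, 105.8, 213.0]
tool_rot: [[-1.0, -0.002, -0.0], [-0.002, 1.0, 0.0], [0.0, 0.0, -1.0]]
wrist_force: [1.3, -0.8, -0.4]
grip_width: 42.6
grasp_force: 0.0
```

Request:
servo_tool(targets=[{"rx": 0,"ry": 0,"rz": 0,"tx": 0,"ty": -0.45,"tz": 0,"gripper": 0},{"rx": 0,"ry": 0,"rz": 0,"tx": 0,"ty": -0.45,"tz": 0,"gripper": 0},{"rx": 0,"ry": 0,"rz": 0,"tx": 0,"ty": -0.45,"tz": 0,"gripper": 0},{"rx": 0,"ry": 0,"rz": 0,"tx": 0,"ty": -0.45,"tz": 0,"gripper": 0},{"rx": 0,"ry": 0,"rz": 0,"tx": 0,"ty": -0.45,"tz": 0,"gripper": 0}])

```text
clock: 18.4
tool_pos: [533.0, -119.9, 212.7]
tool_rot: [[-1.0, -0.001, -0.001], [-0.001, 1.0, 0.0], [0.001, 0.0, -1.0]]
wrist_force: [1.3, 0.4, -0.1]
grip_width: 42.6
grasp_force: 0.0
```

Request:
servo_tool(targets=[{"rx": 0,"ry": 0,"rz": 0,"tx": 0,"ty": -0.45,"tz": 0,"gripper": 0},{"rx": 0,"ry": 0,"rz": 0,"tx": 0,"ty": -0.4,"tz": 0,"gripper": 0},{"rx": 0,"ry": 0,"rz": -0.16,"tx": 0,"ty": 0,"tz": 0.2,"gripper": 0},{"rx": 0,"ry": 0,"rz": -0.16,"tx": 0,"ty": 0,"tz": 0.3,"gripper": 0},{"rx": 0,"ry": 0,"rz": -0.16,"tx": 0,"ty": 0,"tz": 0.1,"gripper": 0}])

```text
clock: 18.9
tool_pos: [531.5, -203.1, 149.3]
tool_rot: [[-0.928, -0.372, -0.006], [-0.372, 0.928, 0.002], [0.005, 0.004, -1.0]]
wrist_force: [-0.5, 0.5, 0.5]
grip_width: 42.9
grasp_force: 0.0
```

Request:
servo_tool(targets=[{"rx": 0,"ry": 0,"rz": -0.17,"tx": 0,"ty": 0,"tz": 0,"gripper": 0},{"rx": 0,"ry": 0,"rz": -0.17,"tx": 0,"ty": 0,"tz": 0,"gripper": 0},{"rx": 0,"ry": 0,"rz": -0.17,"tx": 0,"ty": 0,"tz": 0,"gripper": 0},{"rx": 0,"ry": 0,"rz": 0,"tx": 0,"ty": 0,"tz": 0,"gripper": 0},{"rx": 0,"ry": 0,"rz": 0,"tx": 0,"ty": 0,"tz": 0,"gripper": 0}])

```text
clock: 19.4
tool_pos: [533.3, -203.1, 152.8]
tool_rot: [[-0.715, -0.699, -0.001], [-0.699, 0.715, 0.0], [0.0, 0.001, -1.0]]
wrist_force: [0.3, -1.0, -0.2]
grip_width: 42.8
grasp_force: 0.0
```

```bash
python3 - <<'E'
from h import *; from bench import bot
m=bot.camera_model("wrist"); im=bot.get_image("wrist"); o=bot.get_obs(); t=bot.get_image("top");cv2.imwrite("pics/t8.png",t)
cv2.imwrite("pics/w8.png",im); print(m['eye'],o['tool_pos'],o['tool_rot'],o['joint_positions'])
V=cv2.cvtColor(im,cv2.COLOR_BGR2HSV)[...,2]
for th in(170,190,205): print(th,[(cv2.boundingRect(c),rect(m,c,12)) for c in blobs(V>th,400,6000)])
im[:200,:240]=cv2.resize(t[160:260,155:275],None,fx=2,fy=2,interpolation=cv2.INTER_CUBIC)
cv2.imwrite("pics/w8c.png",im)
E
```

```text
[ 473.72803516 -261.83992406  284.67138279] [ 533.34769753 -203.11608597  152.92766343] [[-7.14597140e-01 -6.99536009e-01 -5.47683059e-04]
 [-6.99536157e-01  7.14597193e-01  1.24652027e-04]
 [ 3.04174195e-04  4.72200085e-04 -9.99999842e-01]] [-8.99705433e-02  3.37527346e-01 -7.29189040e-03 -7.96101223e-05
 -1.22653376e+00 -7.06050727e-01]
170 [((268, 331, 69, 58), array([640.9, -44.1,  95.7,  51.4,   5.8])), ((0, 239, 127, 102), array([ 749.1, -292. ,  138.9,   32. ,   92.1])), ((0, 208, 167, 122), array([ 704.8, -284.9,  184. ,   23.3,   91.3])), ((64, 138, 71, 44), array([ 607.9, -339. ,   56.7,   21.9,   91.2]))]
190 [((287, 332, 49, 53), array([626.1, -45.8,  64.1,  49.8,   5.8])), ((68, 307, 56, 34), array([ 747.6, -249.4,   49.5,   25.8,   89.7])), ((0, 208, 167, 122), array([ 705.5, -284.9,  184. ,   21.3,   91.1])), ((268, 166, 21, 76), array([ 534.4, -202. ,   68.7,   16.4,   46.1])), ((0, 141, 119, 95), array([ 664.3, -346. ,  120.2,   18.9,   90. ])), ((64, 139, 60, 43), array([ 610.3, -341.3,   51.8,   15.8,   90.4])), ((216, 0, 33, 36), array([ 455.5, -327.8,   27.1,   14.5,   91.3]))]
205 [((288, 333, 48, 52), array([626.3, -45.3,  62.8,  49. ,   5.8])), ((109, 281, 58, 48), array([ 703.5, -226.1,   66.5,   19.5,   90.1])), ((268, 166, 21, 76), array([ 534.4, -202. ,   68.6,   16. ,   46.4])), ((15, 165, 38, 33), array([ 666.1, -367.5,   28.8,   14.7,   90.7])), ((65, 139, 58, 42), array([ 610.9, -341.1,   50.8,   14.4,   89.6])), ((217, 0, 30, 36), array([ 455.8, -328.1,   26.7,   13.6,   89.7]))]
```

View pics/w8c.png

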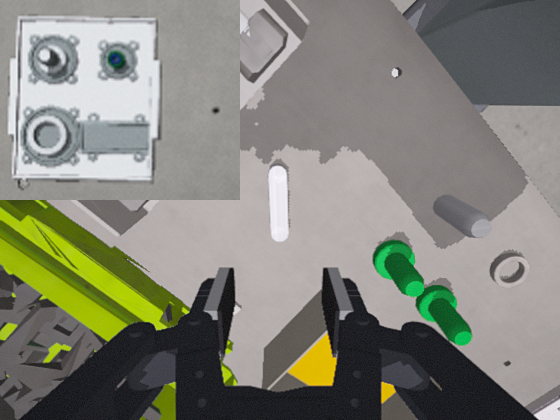

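The inset shows the ring, pin and spring in their nests. The key is at (278,203), lying along the image vertical, and measures 69x16 mm, so it fits. Nothing is near the fingers.

Request:
servo_tool(targets=[{"rx": 0,"ry": 0,"rz": -0.04,"tx": -0.014,"ty": 0,"tz": 0.3,"gripper": -0.2},{"rx": 0,"ry": 0,"rz": 0,"tx": 0,"ty": 0,"tz": 0.4,"gripper": -0.2},{"rx": 0,"ry": 0,"rz": 0,"tx": 0,"ty": 0,"tz": 0.3,"gripper": -0.2},{"rx": 0,"ry": 0,"rz": 0,"tx": 0,"ty": 0,"tz": 0.15,"gripper": -0.2},{"rx": 0,"ry": 0,"rz": 0,"tx": 0,"ty": 0,"tz": 0,"gripper": -0.2}])

```text
clock: 20.0
tool_pos: [532.6, -201.8, 35.7]
tool_rot: [[-0.691, -0.723, -0.005], [-0.723, 0.691, 0.001], [0.003, 0.005, -1.0]]
wrist_force: [-0.4, -0.4, 0.2]
grip_width: 33.9
grasp_force: 0.0
```

Request:
servo_tool(targets=[{"rx": 0,"ry": 0,"rz": 0,"tx": 0,"ty": 0,"tz": 0,"gripper": -0.2},{"rx": 0,"ry": 0,"rz": 0,"tx": 0,"ty": 0,"tz": 0,"gripper": -0.2},{"rx": 0,"ry": 0,"rz": 0,"tx": 0,"ty": 0,"tz": 0,"gripper": -0.2}])

```text
clock: 20.3
tool_pos: [535.4, -202.3, 39.6]
tool_rot: [[-0.69, -0.724, 0.003], [-0.724, 0.69, -0.0], [-0.001, -0.002, -1.0]]
wrist_force: [0.0, -0.3, 0.7]
grip_width: 34.1
grasp_force: 0.0
```

Now down to z = 15 and close.

Request:
servo_tool(targets=[{"rx": 0,"ry": 0,"rz": 0,"tx": 0,"ty": 0,"tz": 0.12,"gripper": -0.2},{"rx": 0,"ry": 0,"rz": 0,"tx": 0,"ty": 0,"tz": 0.1,"gripper": -0.2},{"rx": 0,"ry": 0,"rz": 0,"tx": 0,"ty": 0,"tz": 0.02,"gripper": -0.2},{"rx": 0,"ry": 0,"rz": 0,"tx": 0,"ty": 0,"tz": 0,"gripper": -0.2},{"rx": 0,"ry": 0,"rz": 0,"tx": 0,"ty": 0,"tz": 0,"gripper": -1}])

```text
clock: 20.8
tool_pos: [534.6, -202.2, 14.3]
tool_rot: [[-0.69, -0.724, -0.0], [-0.724, 0.69, -0.0], [0.0, -0.0, -1.0]]
wrist_force: [0.1, -0.1, 0.3]
grip_width: 20.9
grasp_force: 0.0
```

Request:
servo_tool(targets=[{"rx": 0,"ry": 0,"rz": 0,"tx": 0,"ty": 0,"tz": 0,"gripper": -1},{"rx": 0,"ry": 0,"rz": 0,"tx": 0,"ty": 0,"tz": 0,"gripper": -1},{"rx": 0,"ry": 0,"rz": 0,"tx": 0,"ty": 0,"tz": 0,"gripper": -1},{"rx": 0,"ry": 0,"rz": 0,"tx": 0,"ty": 0,"tz": 0,"gripper": -1}])

```text
clock: 21.2
tool_pos: [534.8, -202.2, 14.6]
tool_rot: [[-0.69, -0.724, 0.001], [-0.724, 0.69, -0.0], [-0.0, -0.001, -1.0]]
wrist_force: [0.5, -0.5, 2.6]
grip_width: 14.2
grasp_force: 51.2
```

Request:
servo_tool(targets=[{"rx": 0,"ry": 0,"rz": 0,"tx": 0,"ty": 0,"tz": -0.2,"gripper": -1},{"rx": 0,"ry": 0,"rz": 0,"tx": 0,"ty": 0,"tz": -0.4,"gripper": -1},{"rx": 0,"ry": 0,"rz": 0,"tx": 0,"ty": 0,"tz": -0.4,"gripper": -1},{"rx": 0,"ry": 0,"rz": 0,"tx": 0,"ty": 0,"tz": -0.4,"gripper": -1},{"rx": 0,"ry": 0,"rz": 0,"tx": 0,"ty": 0,"tz": -0.4,"gripper": -1}])

```text
clock: 21.7
tool_pos: [533.9, -202.0, 195.7]
tool_rot: [[-0.69, -0.724, -0.0], [-0.724, 0.69, 0.0], [0.0, 0.001, -1.0]]
wrist_force: [0.8, -0.4, -0.9]
grip_width: 14.3
grasp_force: 50.9
```

Request:
servo_tool(targets=[{"rx": 0,"ry": 0,"rz": -0.16,"tx": 0,"ty": 0,"tz": 0,"gripper": -1},{"rx": 0,"ry": 0,"rz": -0.16,"tx": 0,"ty": 0,"tz": 0,"gripper": -1},{"rx": 0,"ry": 0,"rz": -0.16,"tx": 0,"ty": 0,"tz": 0,"gripper": -1},{"rx": 0,"ry": 0,"rz": -0.16,"tx": 0,"ty": 0,"tz": 0,"gripper": -1},{"rx": 0,"ry": 0,"rz": -0.16,"tx": 0,"ty": 0,"tz": 0,"gripper": -1}])

```text
clock: 22.2
tool_pos: [534.2, -202.0, 193.9]
tool_rot: [[-0.128, -0.992, -0.001], [-0.992, 0.128, 0.0], [-0.0, 0.001, -1.0]]
wrist_force: [-0.4, 0.1, -0.7]
grip_width: 14.2
grasp_force: 50.9
```

Request:
servo_tool(targets=[{"rx": 0,"ry": 0,"rz": -0.145,"tx": 0,"ty": 0,"tz": 0,"gripper": -1},{"rx": 0,"ry": 0,"rz": 0,"tx": -0.3,"ty": 0.08,"tz": 0,"gripper": -1},{"rx": 0,"ry": 0,"rz": 0,"tx": -0.4,"ty": 0.08,"tz": 0,"gripper": -1},{"rx": 0,"ry": 0,"rz": 0,"tx": -0.45,"ty": 0.08,"tz": 0,"gripper": -1},{"rx": 0,"ry": 0,"rz": 0,"tx": -0.45,"ty": 0.08,"tz": 0,"gripper": -1}])

```text
clock: 22.7
tool_pos: [504.7, -40.2, 194.0]
tool_rot: [[-0.02, -1.0, -0.001], [-1.0, 0.02, 0.0], [-0.0, 0.001, -1.0]]
wrist_force: [1.1, 0.4, -1.8]
grip_width: 14.2
grasp_force: 50.9
```

Request:
servo_tool(targets=[{"rx": 0,"ry": 0,"rz": 0,"tx": -0.45,"ty": 0.08,"tz": 0,"gripper": -1},{"rx": 0,"ry": 0,"rz": 0,"tx": -0.45,"ty": 0.08,"tz": 0,"gripper": -1},{"rx": 0,"ry": 0,"rz": 0,"tx": -0.45,"ty": 0.08,"tz": 0,"gripper": -1},{"rx": 0,"ry": 0,"rz": 0,"tx": -0.45,"ty": 0.08,"tz": 0,"gripper": -1},{"rx": 0,"ry": 0,"rz": 0,"tx": -0.45,"ty": 0.08,"tz": 0,"gripper": -1}])

```text
clock: 23.2
tool_pos: [468.9, 185.8, 194.2]
tool_rot: [[-0.019, -1.0, -0.0], [-1.0, 0.019, 0.0], [-0.0, 0.0, -1.0]]
wrist_force: [0.8, 0.7, -1.3]
grip_width: 14.0
grasp_force: 50.9
```

Request:
servo_tool(targets=[{"rx": 0,"ry": 0,"rz": 0,"tx": -0.4,"ty": 0.08,"tz": 0,"gripper": -1},{"rx": 0,"ry": 0,"rz": 0,"tx": -0.15,"ty": 0.08,"tz": 0,"gripper": -1},{"rx": 0,"ry": 0,"rz": 0,"tx": 0,"ty": 0,"tz": 0,"gripper": -1},{"rx": 0,"ry": 0,"rz": 0,"tx": 0,"ty": 0,"tz": 0,"gripper": -1}])

```text
clock: 23.6
tool_pos: [454.6, 239.3, 194.0]
tool_rot: [[-0.018, -1.0, -0.001], [-1.0, 0.018, -0.001], [0.001, 0.001, -1.0]]
wrist_force: [0.5, 0.4, -1.8]
grip_width: 14.0
grasp_force: 50.9
```

Request:
servo_tool(targets=[{"rx": 0,"ry": 0,"rz": 0,"tx": 0,"ty": 0,"tz": 0.4,"gripper": -1},{"rx": 0,"ry": 0,"rz": 0,"tx": 0,"ty": 0,"tz": 0.4,"gripper": -1},{"rx": 0,"ry": 0,"rz": 0,"tx": 0,"ty": 0,"tz": 0.4,"gripper": -1},{"rx": 0,"ry": 0,"rz": 0,"tx": 0,"ty": 0,"tz": 0.26,"gripper": -1},{"rx": 0,"ry": 0,"rz": 0,"tx": 0,"ty": 0,"tz": 0,"gripper": -1}])

```text
clock: 24.1
tool_pos: [452.9, 236.3, 44.8]
tool_rot: [[-0.022, -1.0, -0.006], [-1.0, 0.022, -0.005], [0.005, 0.006, -1.0]]
wrist_force: [0.1, -1.2, -0.7]
grip_width: 14.3
grasp_force: 50.9
```

Request:
servo_tool(targets=[{"rx": 0,"ry": 0,"rz": 0,"tx": 0,"ty": 0,"tz": 0,"gripper": -1},{"rx": 0,"ry": 0,"rz": 0,"tx": 0,"ty": 0,"tz": 0,"gripper": -1}])

```text
clock: 24.3
tool_pos: [456.4, 239.9, 50.3]
tool_rot: [[-0.019, -1.0, 0.003], [-1.0, 0.019, 0.002], [-0.002, -0.003, -1.0]]
wrist_force: [-0.2, 0.6, -1.2]
grip_width: 14.3
grasp_force: 50.9
```

```bash
python3 - <<'E'
from h import *; from bench import bot
m=bot.camera_model("wrist"); im=bot.get_image("wrist"); cv2.imwrite("pics/w9.png",im); print(m['eye'],bot.get_obs()['tool_pos'])
E
```

```text
[454.91071113 155.61720938 181.96858819] [456.22124091 240.09809503  50.30677802]
```

View pics/w9.png

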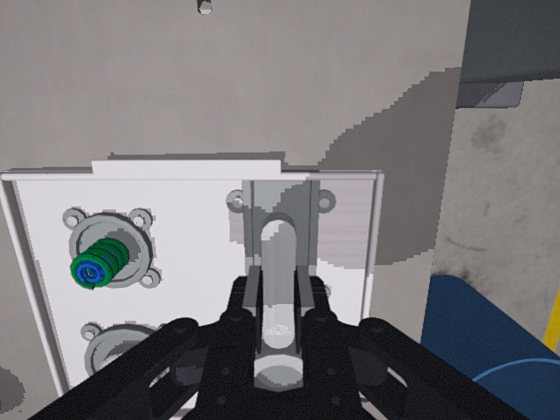

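The key is aligned over its nest, which spans columns 243-319 with its centre at 281, against the key at 278. The spring stands in its nest.

Request:
servo_tool(targets=[{"rx": 0,"ry": 0,"rz": 0,"tx": -0.01,"ty": 0.015,"tz": 0.12,"gripper": -1},{"rx": 0,"ry": 0,"rz": 0,"tx": 0,"ty": 0,"tz": 0.1,"gripper": -1},{"rx": 0,"ry": 0,"rz": 0,"tx": 0,"ty": 0,"tz": 0.06,"gripper": -1},{"rx": 0,"ry": 0,"rz": 0,"tx": 0,"ty": 0,"tz": 0,"gripper": -1},{"rx": 0,"ry": 0,"rz": 0,"tx": 0,"ty": 0,"tz": 0,"gripper": -1}])

```text
clock: 24.85
tool_pos: [453.6, 240.7, 22.5]
tool_rot: [[-0.018, -1.0, 0.001], [-1.0, 0.018, 0.0], [-0.0, -0.001, -1.0]]
wrist_force: [-5.8, -1.3, 17.2]
grip_width: 14.5
grasp_force: 53.0
```

Request:
servo_tool(targets=[{"rx": 0,"ry": 0,"rz": 0,"tx": 0,"ty": 0,"tz": 0,"gripper": -0.2},{"rx": 0,"ry": 0,"rz": 0,"tx": 0,"ty": 0,"tz": 0,"gripper": -0.2},{"rx": 0,"ry": 0,"rz": 0,"tx": 0,"ty": 0,"tz": -0.2,"gripper": -0.2},{"rx": 0,"ry": 0,"rz": 0,"tx": 0,"ty": 0,"tz": -0.4,"gripper": -0.2},{"rx": 0,"ry": 0,"rz": 0,"tx": 0,"ty": 0,"tz": -0.4,"gripper": -0.2}])

```text
clock: 25.35
tool_pos: [452.9, 239.9, 120.9]
tool_rot: [[-0.019, -1.0, -0.002], [-1.0, 0.019, -0.002], [0.002, 0.002, -1.0]]
wrist_force: [1.5, 0.1, -0.3]
grip_width: 33.9
grasp_force: 0.0
```

Request:
servo_tool(targets=[{"rx": 0,"ry": 0,"rz": 0,"tx": 0,"ty": 0,"tz": -0.4,"gripper": -0.2},{"rx": 0,"ry": 0,"rz": 0,"tx": 0.4,"ty": 0,"tz": -0.2,"gripper": -0.2},{"rx": 0,"ry": 0,"rz": 0,"tx": 0.4,"ty": 0,"tz": 0,"gripper": -0.2},{"rx": 0,"ry": 0,"rz": 0,"tx": 0.4,"ty": 0,"tz": 0,"gripper": -0.2},{"rx": 0,"ry": 0,"rz": 0,"tx": 0.4,"ty": 0,"tz": 0,"gripper": -0.2}])

```text
clock: 25.85
tool_pos: [450.0, 79.2, 180.4]
tool_rot: [[-0.019, -1.0, 0.0], [-1.0, 0.019, 0.0], [-0.0, -0.0, -1.0]]
wrist_force: [0.4, 0.3, 0.7]
grip_width: 34.4
grasp_force: 0.0
```

Request:
servo_tool(targets=[{"rx": 0,"ry": 0,"rz": 0,"tx": 0,"ty": 0,"tz": 0,"gripper": -0.2},{"rx": 0,"ry": 0,"rz": 0,"tx": 0,"ty": 0,"tz": 0,"gripper": -0.2},{"rx": 0,"ry": 0,"rz": 0,"tx": 0,"ty": 0,"tz": 0,"gripper": -0.2}])

```text
clock: 26.15
tool_pos: [450.5, 81.0, 180.2]
tool_rot: [[-0.019, -1.0, -0.0], [-1.0, 0.019, 0.0], [-0.0, 0.0, -1.0]]
wrist_force: [-0.7, 0.2, 0.3]
grip_width: 34.3
grasp_force: 0.0
```

```bash
python3 - <<'E'
from h import *; from bench import bot
m=bot.camera_model("wrist"); im=bot.get_image("wrist"); t=bot.get_image("top")
a=cv2.resize(t[160:260,155:275],None,fx=4,fy=4,interpolation=cv2.INTER_CUBIC)
cv2.imwrite("pics/end.png",np.hstack([cv2.resize(a,(420,350)),cv2.resize(im,(380,350),interpolation=cv2.INTER_AREA)]))
print(bot.get_obs()['tool_pos'],bot.get_obs()['wrist_force'])
E
```

```text
[450.42933692  81.37516039 180.11671404] [-0.03948886  0.07289652  0.07231265]
```

View pics/end.png

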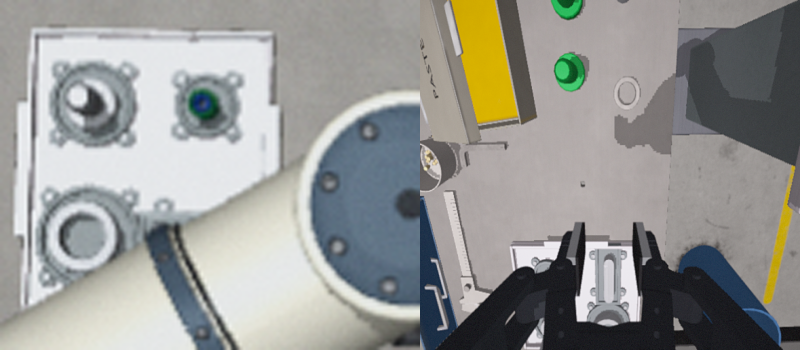

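The ring, pin and spring sit in their nests, and the key shows inside its nest in the right pane at (608,270). I'll check the key by numbers.

```bash
python3 - <<'E'
from h import *; from bench import bot
m=bot.camera_model("wrist"); im=bot.get_image("wrist"); hsv=cv2.cvtColor(im,cv2.COLOR_BGR2HSV).astype(int); V=hsv[...,2]
sub=V[290:400,225:330]
for th in(170,185,200,215): print(th,[(cv2.boundingRect(c+[225,290]),rect(m,c+[225,290],20)) for c in blobs(sub>th,150)])
print(V[285:400:6,278], V[340,245:320:3])
E
```

```text
170 [((229, 290, 96, 96), array([455.8, 243.7, 127.2, 107. ,  89. ]))]
185 [((270, 312, 16, 52), array([454.4, 240.9,  68.1,  16.1,  90.1])), ((229, 290, 96, 96), array([455.9, 243.7, 127.2, 106.5,  89. ]))]
200 [((271, 312, 14, 51), array([454.6, 240.2,  66.7,  14.4,  89.3])), ((229, 290, 95, 95), array([456. , 242.9, 125.7, 106. ,  89. ]))]
215 [((230, 290, 90, 95), array([458.1, 242.9, 125.7, 100.8,  89. ]))]
[159 100 245 179 102 213 212 211 209 208 208 209 209 197 169  97  96 208
  24  34] [238 239 237 239 233 168 141 171 170 211 214 209 210 216 117 154 168 241
 239 240 238 239 238 237 243]
```

The key's top is at (454.5,240.5), angle 90°, measuring 68x16 mm at z = 20. It lies flat on the nest floor, centred.

```bash
python3 -c "
from bench import bot
print(bot.finish_job())"
```

```text
the job is handed in; nothing more can be done
None
```

The clutch kit is made up and handed in at about 26 s: the ring, flanged pin, spring and key are each in their own nests in the order asked, and I never touched the look-alikes.

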